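# Seat and lock the flask platform on the shaker

## Robot

A 6-joint arm with a two-finger parallel gripper is mounted at the origin on the work surface. World frame = base frame: x ahead of the robot, y to its left, z up, the work surface at z = 0. Lengths are in m, angles in degrees, forces in N, time in s.
With the tool pointing down it reaches from about 0.3 to 0.75 m from the base axis. Payload 8.5 kg.
Tool frame: the origin (TCP) lies at the very end of the fingers, on their centre line; the grasp point (between the pads) lies 19 mm behind it; z points along the fingers, y is the line along which they close (so a half turn about z gives the same grasp; the last joint's range is limited). The gripper opens to 85 mm and grips with 20 to 120 N. Pads are 22 mm wide; open, the fingers measure 114 mm over their backs; the gripper's body (76 mm by 85 mm) begins 54 mm behind the grasp point. The pads swing forward as they close: fully open they stand 13 mm farther back than shut.
Start: joints at [62.263, 21.807, 74.336, -0, 83.858, -12.336], TCP at [0.146, 0.53, 0.208] pointing down, gripper open.
Joint ranges: [-178.18, 178.18], [-50.72, 133.34], [12.68, 142.11], [-81.47, 261.47], [9.98, 163.14], [-165.26, 165.26]. Speed limits (degrees/s): [136.94, 136.94, 180, 180, 180, 180].

## Interface

Orientations are given as [roll, pitch, yaw] about the fixed x, y, z axes, in that order (R = Rz(yaw) Ry(pitch) Rx(roll)).
In Python, from cell import observe, cams, ticket gives the robot as it stands.
- The arm moves only by the shell command python3 -m creep 'ROWS' [FORCE]. ROWS is JSON, a list of rows, each a list of 5 numbers: the finger opening in m, from 0 to 0.0854, then the shift along the world's x, y, z in m, then the turn about the world's z in rad. A call has exactly 10 rows; each row shifts and turns the commanded pose from where the row before left it; what a row does not reach is not made up. A row lasts 1/12 s, in which the tool goes at most 41.7 mm and 7.16 degrees, less where a joint would pass 70% of its speed; a pose out of reach is approached as far as the arm can. A call with a gripper value outside its range is refused whole. The fingers move at their own pace and stop on an object; FORCE is the grip in N (left out, the last holds). Time passes only in rows, so rows that do not move let the fingers close, or fill a call up. It gives the time, the measured TCP pose, the force, the opening and the grip force at its end, in the units of the state.
- observe(): the state, without advancing time (a new reading comes with each control period).
- cams.get_image(name): name is "side" or "top"; returns a dict with "color" (400x640x3 uint8, red, green, blue), "camera_matrix" (3x3 intrinsics, pixels), "R" (3x3) and "t" (3): a world point X has camera coordinates R X + t. Camera axes: x right, y down, z forward; pixel columns grow to the right and rows downward; lengths in m; the calibration is good to about 2 mm. A picture is of the moment at which its call begins. There is no depth.
- ticket.finish_job(): hands the job in; it is judged then, once.
Trained networks look in a picture, given as the dict that the camera call returned (one of the last four; its "shot" number tells which), for a name from the list of things; names that differ only in an ending like _2 or _b are one class to them, and where a whole thing is asked for, a point or a joint stands for the part that bears it (a point fixed in the world has none). Each returns a list of dicts, best first, with "confidence" (0 to 1); they miss things now and then, are a little off and sometimes report something else, mostly with a low value. They report only what shows in the picture. A call takes as long as a camera call. They do not tell look-alikes from the thing itself.
- cams.look_for(picture, name): "centre" ([row, column] in pixels, amid what is visible of it).
The state is a dict: "clock": time; "q": joint angles; "joint_velocities": joint speeds; "joint_torque": joint torques, N m; "ee_pos": TCP position; "tcp_rot": TCP orientation; "contact_force": force on the tool from outside, world axes, zero at the start; "moment": the same for the moment, N m; "finger_gap": finger opening in m; "grip_force": force on a finger pad.
Only numpy, scipy, OpenCV 4.12 (cv2) and the standard library are available. Lean on these libraries where they do the work, as an engineer would, in place of code of your own. Each camera call takes 0.05 s, during which the arm holds its last target. There are 200 camera calls.

## Task

Fit the flask platform onto the shaker: lift it by its handle and settle its three ball feet gently into the cone, the groove and the flat of the shaker's carriage, until all three are fully home and the platform is level. Then slide the carriage's locking bolt fully forward over the platform's tongue and let go of everything. Do not drop or force the platform onto its seats, and leave the other things on the bench where they are.

Things in the scene. Friction and masses are not known exactly. Their poses are not given: they have to be found in the camera images.
- platform: Loose aluminium flask platform, 0.5 to 0.8 kg, weight near its middle, standing on three 18 mm steel ball feet. Plate 180 (x) x 150 (y) x 8 mm, underside at z = 20 mm. Origin: below the plate's middle, level with the undersides of the feet; z up. Four flask clamps (steel prongs, tops at z = 46 mm) stand within 28 mm of x = +-56, y = +-46 mm.
- handle (a point): Grip point of the platform's black handle: an upright bar in the middle of the plate, 60 mm long in x, 16 mm thick in y, from z = 28 to z = 85 mm in the platform frame. This point is on its middle line at z = 66 mm.
- tongue (a point): Tip, top face, of the platform's tongue: platform frame x = -106, y = 0, z = 28 mm. The tongue is 30 mm wide (y), 8 mm thick, level with the plate, and sticks out 16 mm from the middle of its -x edge. The bolt goes over it.
- foot_cone (a point): Underside of the ball foot that belongs in the cone: platform frame x = -45, y = +55, z = 0 mm.
- foot_groove (a point): Underside of the ball foot that belongs in the groove: platform frame x = -45, y = -55, z = 0 mm.
- foot_flat (a point): Underside of the ball foot that belongs on the flat: platform frame x = +55, y = 0, z = 0 mm.
- shaker: Fixed white bench shaker. Origin on the bench; x along its stroke, away from the display and bolt side; z up. Housing x = -180 to 130, y = +-115, z up to 70 mm. On it an aluminium carriage (plate top z = 80 mm) with the seats and bolt, stopped by its brake 8 to 58 mm back (-x) from its front end stop: how far is in no listed pose, feel or see it. The brake yields under 1 mm to light forces.
- cone_end (a point): Where the cone's mouth centre would be with the carriage at its front end stop (point on the housing: shaker x = -13, y = 55, z = 100 mm); the real cone is 8 to 58 mm from it towards -x. Mouth 18 mm wide, walls 55 degrees steep, in the top of a bar 34 mm wide (y) reaching 27 mm to the -x and 68 mm to the +x side of it. Foot home: underside 6.2 mm below the bar top, at z = 93.8 mm.
- groove_end (a point): Same for the groove: shaker x = -13, y = -55, z = 100 mm at the end stop, in a bar like the cone's. Groove along y, 18 mm wide, walls 55 degrees steep. Feet dragged on the bar tops along x under a few N start to drop in about 4 mm from home, but friction can hold them 2 to 3 mm high on a wall: ease them on. Come from the +x side: on the -x side the bolt stands in the tongue's way.
- flat_end (a point): Where the flat foot would rest with the carriage at its end stop: shaker x = 87, y = 0, z = 93.8 mm, on a lower bar 34 mm wide reaching 25 mm to the -x and 68 mm to the +x side. The seated platform is level, its axes parallel to the shaker's, its origin at shaker y = 0, z = 93.8 mm, and at x = 32 mm less the carriage's distance from its end stop.
- bolt (a joint): Locking bolt on the carriage, sliding along the shaker's +x: 0 = fully back, 0.020 m = fully home over the tongue. Stays where it is left; 3 to 5 N push it. Bar 24 mm wide, underside 2 mm above the seated tongue (a tongue that is not home blocks it). At 0 its nose is 6 mm short of the seated tongue's tip and the tab's back face 51 mm from that tip.
- tab_end (a point): Where the middle of the back (-x) face of the bolt's upright black tab would be, bolt at 0 and carriage at its end stop (point on the housing: shaker x = -125, y = 0, z = 141 mm). Tab 10 mm thick (x), 30 mm wide (y), z = 124 to 158 mm. Behind it nothing is higher than z = 80 mm: push the back face towards +x from above, fingers shut.
- flask: Stoppered conical glass flask, 72 mm across, 114 mm high; origin at the middle of its underside. To be left alone.
- bottle: Small amber bottle, 60 mm across, 110 mm high; origin at the middle of its underside. To be left alone.
- tipbox: Grey pipette tip box with clear lid, 122 x 82 x 63 mm; origin at the middle of its underside. To be left alone.
Not all that is in view belongs to the job. There is more than one size of the platform; the job needs the larger.

How it is judged:
By the outcome, as a careful person would: the job done as asked, in the order asked, and still so for the second after the job is handed in, with the robot touching nothing.
It also fails if it takes over 72 s, if anything falls off the work surface, if the arm or the gripper's body presses on something with over 40 N, if the wrist force passes 120 N, or if a joint passes its speed limit or range.

## Working session

There is one attempt and no reset: what is moved stays moved. The work goes in short steps, Python scripts to look and compute and a shell command to move; the robot and the scene stay as the last step left them, time stands still between calls to the robot, and variables do not carry over. Pictures are saved under pics/ and viewed, at most 10 in all, crops included, and the job is handed in when it is done.

```bash
ls; mkdir -p pics; cat > h.py <<'E'
import numpy as np, cv2
from cell import observe, cams, ticket
def shot(n,fn=None):
    p=cams.get_image(n)
    if fn: cv2.imwrite('pics/'+fn,cv2.cvtColor(p['color'],cv2.COLOR_RGB2BGR))
    return p
def P(p): return np.array(p['camera_matrix'])@np.c_[np.array(p['R']),np.array(p['t'])]
def tri(p1,rc1,p2,rc2):
    X=cv2.triangulatePoints(P(p1),P(p2),np.float64(rc1[::-1]),np.float64(rc2[::-1]))[:,0]
    return X[:3]/X[3]
def atz(p,rc,z):
    R=np.array(p['R']);t=np.array(p['t']);d=R.T@np.linalg.inv(np.array(p['camera_matrix']))@[rc[1],rc[0],1];c=-R.T@t
    return c+d*(z-c[2])/d[2]
def proj(p,X):
    u=P(p)@np.append(X,1);return (u[:2]/u[2])[::-1]
E
python3 - <<'E'
from h import *
a=shot('side','s0.png');b=shot('top','t0.png')
for n in ['platform','handle','tongue','foot_cone','foot_groove','foot_flat','shaker','bolt','flask','bottle','tipbox','cone_end','tab_end']:
    for k,p in (('side',a),('top',b)):
        try: print(n,k,[(np.round(d['centre'],1).tolist(),round(d['confidence'],2)) for d in cams.look_for(p,n)])
        except Exception as e: print(n,k,e)
for p in (a,b): print((-np.array(p['R']).T@p['t']).round(3), p['R'][2])
print(observe())
E
```

```text
pics
platform side [([273.9, 361.8], 0.85), ([327.1, 278.2], 0.85)]
platform top [([191.3, 386.5], 0.61), ([259.6, 398.8], 0.61), ([129.6, 314.5], 0.32)]
handle side [([325.9, 281.6], 0.88), ([277.7, 361.1], 0.8), ([122.4, 264.3], 0.62)]
handle top [([259.9, 394.6], 0.87), ([187.7, 385.6], 0.7)]
tongue side [([323.0, 279.1], 0.79), ([277.5, 360.3], 0.71)]
tongue top [([259.6, 393.2], 0.87), ([189.0, 384.0], 0.62), ([210.8, 252.2], 0.21)]
foot_cone side [([276.6, 364.9], 0.9), ([324.8, 279.8], 0.87)]
foot_cone top [([262.6, 395.1], 0.8), ([189.0, 382.8], 0.6), ([201.1, 172.1], 0.24)]
foot_groove side [([277.9, 361.5], 0.96), ([320.8, 279.8], 0.61)]
foot_groove top [([188.2, 387.9], 0.85), ([263.3, 396.6], 0.72)]
foot_flat side [([277.6, 359.3], 0.95), ([321.1, 281.0], 0.58)]
foot_flat top [([261.2, 396.6], 0.98), ([191.7, 385.3], 0.64)]
shaker side [([170.1, 280.4], 0.76), ([191.0, 384.1], 0.57)]
shaker top [([211.4, 249.1], 0.87)]
bolt side [([165.2, 241.0], 0.7)]
bolt top [([247.0, 257.9], 0.51), ([209.6, 252.0], 0.36)]
flask side [([189.2, 384.6], 0.75), ([166.5, 242.0], 0.44)]
fla
[... 509 characters left out ...]
0.99857954]
{'clock': 1.4, 'q': array([ 6.22636275e+01,  2.18064600e+01,  7.43350643e+01, -3.73315860e-04,
        8.38585132e+01, -1.23345375e+01]), 'joint_velocities': array([-0.02179111, -0.04850253,  0.06109666,  0.01611749, -0.11710798,
        0.02526743]), 'joint_torque': array([-7.72963449e-05, -4.48326731e+01, -2.31467003e+01, -1.83994575e-04,
        6.00100557e-04,  7.25243763e-05]), 'ee_pos': array([0.14605712, 0.53023413, 0.20792817]), 'tcp_rot': array([-1.79999884e+02,  3.54615240e-04,  1.64598205e+02]), 'contact_force': array([-0.15964687, -1.2125217 ,  1.01510237]), 'moment': array([ 0.03535136, -0.01160027, -0.03022306]), 'grip_force': 0.0, 'finger_gap': 0.08550341336150945}
```

```bash
python3 - <<'E'
import cv2
a=cv2.imread('pics/s0.png');b=cv2.imread('pics/t0.png')
cv2.imwrite('pics/s0b.png',cv2.resize(a[90:390,200:500],(600,600),interpolation=3)) 
c=cv2.resize(b[90:315,135:515],(800,474),interpolation=2);cv2.imwrite('pics/t0b.png',c)
E
```

```text
(no output)
```

View pics/s0b.png

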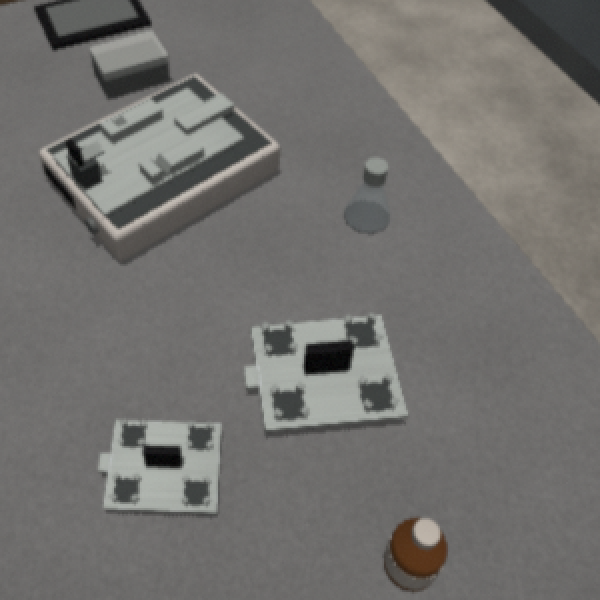

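View pics/t0b.png

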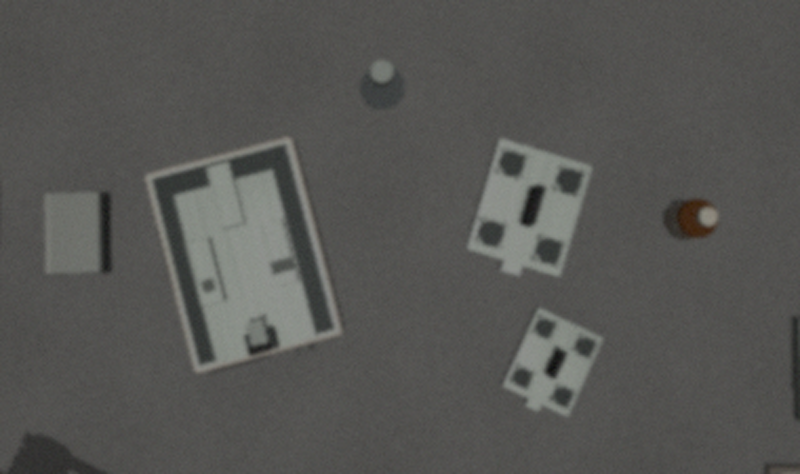

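Top view (crop pixels): larger platform centred at (205,532), tongue pointing down at (268,512). The smaller look-alike is at (360,555). The shaker is on the left with its tab at (335,260), a small dark cone at (285,207) and the groove at (266,282). Full-picture candidates: large platform at top (188,386) / side (270,364), small one at top (260,396) / side (323,281). I choose the large one; low-confidence hits on the flask and tipbox are discarded. Next, fit outlines in both views.

```bash
cat >> h.py <<'E'
from scipy.optimize import minimize
from scipy.ndimage import map_coordinates, gaussian_filter
def outline(poly,z,n=25):
    poly=np.array(poly,float);pts=[];nor=[]
    for a,b in zip(poly,np.roll(poly,-1,0)):
        d=(b-a)/np.linalg.norm(b-a)
        for s in np.linspace(.08,.92,n): pts.append(a+(b-a)*s);nor.append([d[1],-d[0]])
    return np.c_[pts,np.full(len(pts),z)],np.array(nor)   # ccw poly -> outward normal
PLATE=outline([[-.09,-.075],[.09,-.075],[.09,.075],[-.09,.075],[-.09,.015],[-.106,.015],[-.106,-.015],[-.09,-.015]],.028)
HOUS=outline([[-.18,-.115],[.13,-.115],[.13,.115],[-.18,.115]],.070)
def fit(pics,model,x0,off=.004,z=0):
    pts,nor=model
    ims=[gaussian_filter(p['color'].astype(float).mean(2),.6) for p in pics]
    def samp(p,im,X):
        u=P(p)@np.c_[X,np.ones(len(X))].T;u=u[:2]/u[2]
        return map_coordinates(im,[u[1],u[0]],order=1)
    def cost(v):
        c,s=np.cos(v[2]),np.sin(v[2]);R=np.array([[c,-s],[s,c]]);t=0
        for p,im in zip(pics,ims):
            f=lambda o: samp(p,im,np.c_[(pts[:,:2]+o*nor)@R.T+v[:2],pts[:,2]+z])
            t-=np.clip(f(-off)-f(off),-20,60).mean()
        return t
    best=None
    for dx in (-.012,0,.012):
        for dy in (-.012,0,.012):
            for da in (-.06,0,.06):
                v=np.array(x0)+[dx,dy,da];S=v+np.array([[0,0,0],[.006,0,0],[0,.006,0],[0,0,.04]])
                r=minimize(cost,v,method='Nelder-Mead',options=dict(initial_simplex=S,xatol=1e-5,fatol=1e-4))
                if best is None or r.fun<best.fun: best=r
    return best.x,best.fun
E
python3 - <<'E'
from h import *
a=shot('side');b=shot('top')
X0=atz(b,(189,386.5),.028);S0=atz(b,(90+255/2.105,135+243/2.105),.07)
print(X0,S0)
for nm,ps in (('top',[b]),('side',[a]),('both',[a,b])):
    for m,x0 in ((PLATE,[*X0[:2],-.29]),(HOUS,[S0[0],S0[1],.25])):
        v,f=fit(ps,m,x0);print(nm,(v*[1000,1000,57.2958]).round(1),round(f,1))
h=lambda p,rc:tri(b,(187.7,385.6),p,rc)
def dark(p,rc,r):
    im=p['color'].mean(2);r0,c0=map(int,rc);w=im[r0-r:r0+r+1,c0-r:c0+r+1];m=np.argwhere(w<w.min()+25);return m.mean(0)+[r0-r,c0-r],len(m)
d1=dark(b,(187.5,387),9);d2=dark(a,(268.5,364),15);print(d1,d2,tri(b,d1[0],a,d2[0]))
cv2.imwrite('pics/c1.png',cv2.cvtColor(np.vstack([cv2.resize(b['color'][150:225,340:440],(500,375),interpolation=2),]),cv2.COLOR_RGB2BGR))
o=cv2.resize(b['color'][150:275,200:300],(480,600),interpolation=2);o2=cv2.resize(a['color'][120:225,215:345],(743,600),interpolation=2)
for n,i in (('c2',o),('c3',o2)): cv2.imwrite(f'pics/{n}.png',cv2.convertScaleAbs(i[:,:,::-1],alpha=1.5))
E
```

```text
[ 0.59718342 -0.21285726  0.028     ] [0.52754518 0.21971834 0.07      ]
top [ 600.5 -212.2  -17.3] -38.5
top [555.  227.7  14.4] -32.2
side [ 601.8 -211.8  -17.1] -50.5
side [552.9 224.   14.7] -43.8
both [ 601.3 -212.1  -17.2] -88.5
both [554.1 226.   14.6] -72.3
(array([186.96103896, 387.35064935]), 77) (array([268.68939394, 363.76515152]), 264) [ 0.6019494  -0.21160635  0.05397435]
```

View pics/c1.png

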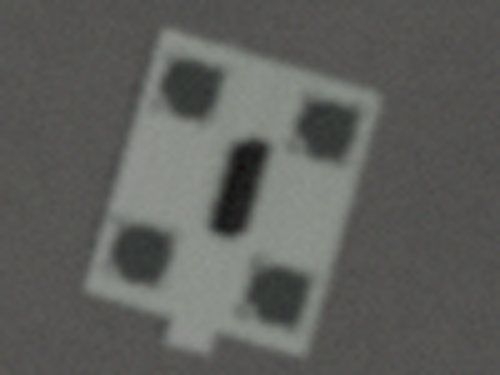

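View pics/c2.png

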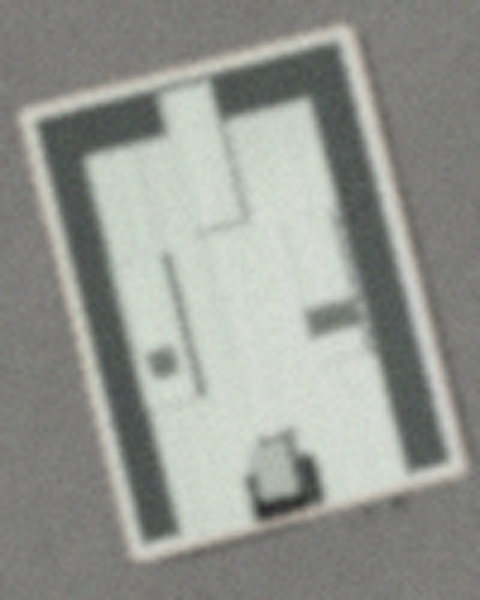

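View pics/c3.png

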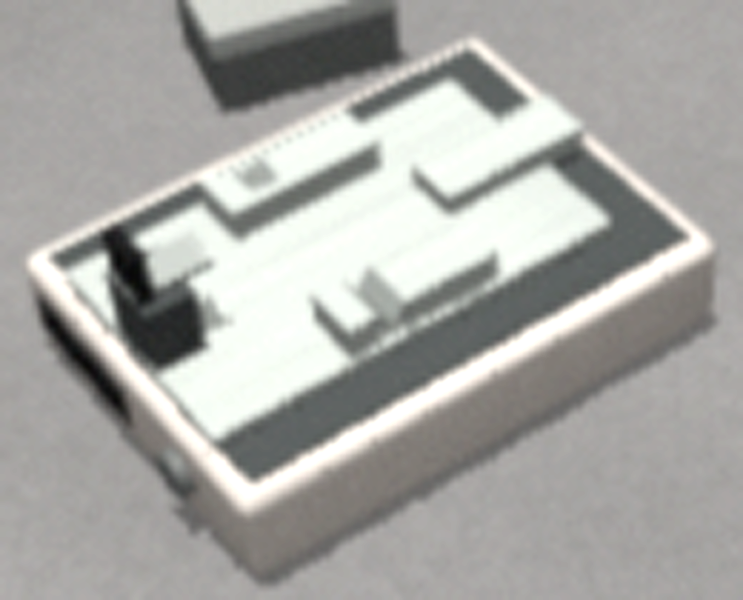

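Crops: c1 confirms the large platform, with its handle midway and its tongue at the bottom. c2 shows the cone at crop (363,162) and the groove at (318,333), with the tab at about (490,285). c3 shows the same cone at (172,255), groove at (290,377) and tab at (265,125). Next, the carriage position from these.

```bash
python3 - <<'E'
from h import *
a=shot('side');b=shot('top')
S=np.array([.5541,.2260]);y=np.radians(14.55);R=np.array([[np.cos(y),-np.sin(y)],[np.sin(y),np.cos(y)]])
def sh(X): return np.append((R.T@(X[:2]-S)),X[2])*1000
def blob(p,rc,r):
    im=gaussian_filter(p['color'].mean(2).astype(float),.5);r0,c0=map(round,rc);w=im[r0-r:r0+r+1,c0-r:c0+r+1]
    g=np.clip(np.median(w)-15-w,0,None);ii=np.indices(w.shape);return np.array([(g*i).sum()/g.sum() for i in ii])+[r0-r,c0-r]
for n,rb,ra,r in (('cone',(225.6,233.75),(150.1,259.6),4),('groove',(216.2,269.4),(170.8,281),5)):
    B=blob(b,rb,r);A=blob(a,ra,4)
    print(n,B.round(1),A.round(1),'tri',sh(tri(b,B,a,A)).round(1),'top@98',sh(atz(b,B,.098)).round(1),'side@98',sh(atz(a,A,.098)).round(1))
# outline fit of groove strip/cone square not; carriage front edge: brightness profile along shaker x at y=-60..-20
for p in (b,a):
    im=p['color'].mean(2)
    xs=np.arange(.02,.135,.004)
    pr=[]
    for x in xs:
        v=[]
        for yy in np.linspace(-.07,-.03,9):
            w=S+R@[x,yy];q=proj(p,[*w,.08]);v.append(map_coordinates(im,[[q[0]],[q[1]]],order=1)[0])
        pr.append(round(np.mean(v)))
    print(list(zip((xs*1000).round().astype(int).tolist(),pr)))
# predicted groove profile along x at y=-55,z=.1 
for p in (b,a):
    im=p['color'].mean(2);xs=np.arange(-.07,0.02,.003)
    for yy0 in(-.055,.055):
        pr=[]
        for x in xs:
            v=[]
            for yy in yy0+np.linspace(-.004,.004,5):
                q=proj(p,[*(S+R@[x,yy]),.1]);v.append(map_coordinates(im,[[q[0]],[q[1]]],order=1)[0])
            pr.append(round(np.mean(v)))
        print(yy0,list(zip((xs*1000).round().astype(int).tolist(),pr)))
print(observe()['clock'])
E
```

```text
cone [225.1 233.5] [151.8 261.2] tri [-55.   57.1  91.9] top@98 [-56.9  56.9  98. ] side@98 [-56.2  49.9  98. ]
groove [215.7 269.3] [174.4 283.5] tri [-52.9 -56.   81.6] top@98 [-57.2 -55.5  98. ] side@98 [-56.8 -72.5  98. ]
[(20, 140), (24, 140), (28, 140), (32, 139), (36, 139), (40, 138), (44, 137), (48, 137), (52, 136), (56, 136), (60, 136), (64, 134), (68, 134), (72, 134), (76, 133), (80, 130), (84, 113), (88, 79), (92, 59), (96, 56), (100, 56), (104, 56), (108, 56), (112, 62), (116, 91), (120, 123), (124, 121), (128, 98), (132, 83)]
[(20, 160), (24, 166), (28, 167), (32, 167), (36, 166), (40, 166), (44, 166), (48, 165), (52, 164), (56, 164), (60, 162), (64, 162), (68, 161), (72, 161), (76, 161), (80, 158), (84, 135), (88, 90), (92, 68), (96, 65), (100, 65), (104, 66), (108, 79), (112, 126), (116, 154), (120, 133), (124, 114), (128, 111), (132, 110)]
-0.055 [(-70, 137), (-67, 123), (-64, 100), (-61, 82), (-58, 79), (-55, 79), (-52, 87), (-49, 104), (-46, 125), (-43, 137), (-40, 140), (-37, 141), (-34, 140), (-31, 141), (-28, 141), (-25, 140), (-22, 140), (-19, 141), (-16, 141), 
[... 529 characters left out ...]
, 120), (-61, 111), (-58, 111), (-55, 112), (-52, 116), (-49, 136), (-46, 158), (-43, 167), (-40, 168), (-37, 169), (-34, 169), (-31, 168), (-28, 168), (-25, 168), (-22, 168), (-19, 168), (-16, 169), (-13, 170), (-10, 169), (-7, 169), (-4, 169), (-1, 169), (2, 169), (5, 169), (8, 169), (11, 169), (14, 169), (17, 168), (20, 168)]
0.055 [(-70, 161), (-67, 143), (-64, 124), (-61, 118), (-58, 117), (-55, 117), (-52, 122), (-49, 140), (-46, 160), (-43, 167), (-40, 168), (-37, 168), (-34, 168), (-31, 168), (-28, 169), (-25, 168), (-22, 168), (-19, 168), (-16, 169), (-13, 168), (-10, 169), (-7, 169), (-4, 169), (-1, 169), (2, 169), (5, 167), (8, 161), (11, 149), (14, 142), (17, 143), (20, 142)]
1.6
```

Cone and groove centres both sit at shaker x = -56.7, so the carriage is about 44 mm back. The seated origin is then world (0.5428, 0.2231), yaw 14.6°. The platform is at (0.6013, -0.2121), yaw -17.2°; the handle middle triangulates at z = 54 mm, expected about 56. Reach over now.

```bash
python3 -m creep '[[0.06,0.019,-0.031,0.004,0],[0.06,0.019,-0.031,0.004,0],[0.06,0.019,-0.031,0.004,0],[0.06,0.019,-0.031,0.004,0],[0.06,0.019,-0.031,0.004,0],[0.06,0.019,-0.031,0.004,0],[0.06,0.019,-0.031,0.004,0],[0.06,0.019,-0.031,0,0],[0.06,0.019,-0.031,0,0],[0.06,0.019,-0.031,0,0]]' 80; python3 -m creep '[[0.06,0.019,-0.031,0,0],[0.06,0.019,-0.031,0,0],[0.06,0.019,-0.031,0,0],[0.06,0.019,-0.031,0,0],[0.06,0.019,-0.031,0,0],[0.06,0.019,-0.031,-0.01,0],[0.06,0.019,-0.031,-0.01,0],[0.06,0.019,-0.031,-0.01,0],[0.06,0.019,-0.031,-0.01,0],[0.06,0.019,-0.031,-0.01,0]]'; python3 -m creep '[[0.06,0.019,-0.031,-0.01,0],[0.06,0.019,-0.031,-0.01,0],[0.06,0.019,-0.031,-0.01,-0.03],[0.06,0.0183,-0.0292,-0.01,0],[0.06,0,0,0,0],[0.06,0,0,0,0],[0.06,0,0,0,0],[0.06,0,0,0,0],[0.06,0,0,0,0],[0.06,0,0,0,0]]'
```

```text
clock: 2.43
ee_pos: [0.3366, 0.2186, 0.2362]
tcp_rot: [180.0, 0.0, 164.6]
contact_force: [0.4, 0.8, 0.3]
finger_gap: 0.0603
grip_force: 0.0
clock: 3.27
ee_pos: [0.5267, -0.0916, 0.1854]
tcp_rot: [180.0, 0.0, 164.6]
contact_force: [0.8, 0.8, 0.5]
finger_gap: 0.0601
grip_force: 0.0
clock: 4.1
ee_pos: [0.6013, -0.2112, 0.1467]
tcp_rot: [-180.0, 0.1, 162.9]
contact_force: [-0.2, 0.4, -0.9]
finger_gap: 0.0601
grip_force: 0.0
```

```bash
python3 -m creep '[[0.06,0,-0.001,-0.02,0],[0.06,0,0,-0.02,0],[0.06,0,0,-0.02,0],[0.06,0,0,-0.02,0],[0.06,0,0,-0.01,0],[0.06,0,0,-0.0085,0],[0.06,0,0,0,0],[0.06,0,0,0,0],[0.01,0,0,0,0],[0.01,0,0,0,0]]'; python3 -m creep '[[0.01,0,0,0,0],[0.01,0,0,0,0],[0.01,0,0,0,0],[0.01,0,0,0,0],[0.01,0,0,0,0],[0.01,0,0,0,0],[0.01,0,0,0,0],[0.01,0,0,0,0],[0.01,0,0,0,0],[0.01,0,0,0,0]]'; python3 -m creep '[[0.01,0,0,0.003,0],[0.01,0,0,0.005,0],[0.01,0,0,0.01,0],[0.01,0,0,0.02,0],[0.01,0,0,0.02,0],[0.01,0,0,0.02,0],[0.01,0,0,0.02,0],[0.01,0,0,0.02,0],[0.01,0,0,0.02,0],[0.01,0,0,0,0]]'
```

```text
clock: 4.93
ee_pos: [0.6019, -0.2132, 0.0486]
tcp_rot: [-180.0, 0.1, 162.9]
contact_force: [0.4, -0.1, -0.5]
finger_gap: 0.037
grip_force: 0.0
clock: 5.77
ee_pos: [0.6016, -0.2133, 0.0483]
tcp_rot: [-180.0, 0.1, 162.9]
contact_force: [-1.2, -0.5, 5.8]
finger_gap: 0.0137
grip_force: 79.4
clock: 6.6
ee_pos: [0.6026, -0.2135, 0.19]
tcp_rot: [-179.9, 0.4, 162.9]
contact_force: [1.2, -1.0, -4.9]
finger_gap: 0.0136
grip_force: 78.8
```

```bash
python3 -m creep '[[0.01,-0.001,0.01,0.005,0.02],[0.01,-0.002,0.022,0.005,0.03],[0.01,-0.002,0.025,0,0.03],[0.01,-0.002,0.025,0,0.03],[0.01,-0.002,0.025,0,0.03],[0.01,-0.002,0.025,0,0.03],[0.01,-0.002,0.025,0,0.03],[0.01,-0.002,0.025,0,0.03],[0.01,-0.002,0.025,0,0.03],[0.01,-0.002,0.025,0,0.03]]'; python3 -m creep '[[0.01,-0.002,0.025,0,0.03],[0.01,-0.002,0.025,0,0.03],[0.01,-0.002,0.025,0,0.03],[0.01,-0.002,0.025,0,0.03],[0.01,-0.002,0.025,0,0.03],[0.01,-0.002,0.025,0,0.03],[0.01,-0.002,0.025,0,0.03],[0.01,-0.003,0.022,0,0.03],[0.01,-0.002,0.012,0,0.025],[0.01,-0.001,0,0,0]]'; python3 -m creep '[[0.01,0,0,0,0],[0.01,0,0,0,0],[0.01,0,0,0,0],[0.01,0,0,0,0],[0.01,0,0,0,0],[0.01,0,0,0,0],[0.01,0,0,0,0],[0.01,0,0,0,0],[0.01,0,0,0,0],[0.01,0,0,0,0]]'
python3 - <<'E'
from h import *
a=shot('side','s1.png');b=shot('top','t1.png')
o=observe();print({k:np.round(o[k],4).tolist() for k in('clock','q','ee_pos','tcp_rot','contact_force','moment')})
z=o['ee_pos'][2]-.0485
for n,ps in(('t',[b]),('s',[a]),('b',[a,b])):
    v,f=fit(ps,PLATE,[*o['ee_pos'][:2],.25],z=z);print(n,(v*[1000,1000,57.2958]).round(1),round(f,1))
E
```

```text
clock: 7.43
ee_pos: [0.581, 0.0211, 0.1939]
tcp_rot: [180.0, -0.2, 179.6]
contact_force: [-0.3, -0.3, -6.5]
finger_gap: 0.0134
grip_force: 78.7
clock: 8.27
ee_pos: [0.5608, 0.2306, 0.1941]
tcp_rot: [179.9, -0.2, -165.0]
contact_force: [0.1, -0.2, -5.9]
finger_gap: 0.0138
grip_force: 78.8
clock: 9.1
ee_pos: [0.5624, 0.228, 0.1954]
tcp_rot: [-180.0, 0.0, -165.3]
contact_force: [-0.1, 0.1, -6.1]
finger_gap: 0.0138
grip_force: 78.8
{'clock': 9.2, 'q': [10.9111, 28.0705, 66.0056, -0.0022, 85.9234, -93.7734], 'ee_pos': [0.5623, 0.2281, 0.1954], 'tcp_rot': [-179.9978, 0.0004, -165.3154], 'contact_force': [1.0726, -0.2711, -6.5044], 'moment': [0.0069, -0.0503, -0.0143]}
t [603.5 230.7   0.9] -17.2
s [609.6 240.2   6.1] -21.8
b [609.  241.5   7. ] -38.0
```

```bash
python3 - <<'E'
import cv2,numpy as np
a=cv2.imread('pics/s1.png');b=cv2.imread('pics/t1.png')
x=cv2.resize(a[75:225,200:350],(400,400),interpolation=2);y=cv2.resize(b[140:290,180:330],(400,400),interpolation=2)
cv2.imwrite('pics/m1.png',cv2.convertScaleAbs(np.hstack([x,y]),alpha=1.4))
E
```

```text
(no output)
```

View pics/m1.png

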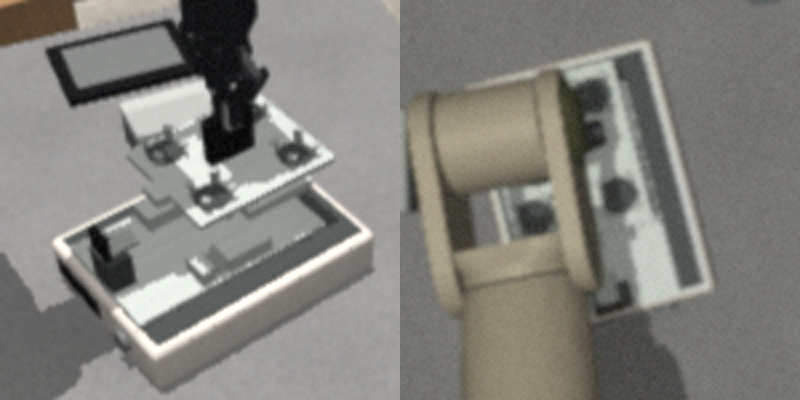

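The side view shows the platform level above the carriage, behind the bolt. The top view is covered by the arm, so I'll seat it by vision plus feel: lower to just above the seats, about 2.5 mm to the +x side.

```bash
python3 -m creep '[[0.01,-0.003,-0.0008,0,0],[0.01,-0.004,-0.001,0,0],[0.01,-0.004,-0.001,0,0],[0.01,-0.0035,-0.001,-0.004,0],[0.01,-0.002,-0.0004,-0.008,0],[0.01,0,0,-0.008,0],[0.01,0,0,-0.008,0],[0.01,0,0,-0.008,0],[0.01,0,0,-0.003,0],[0.01,0,0,0,0]]';python3 -m creep '[[0.01,0,0,0,0],[0.01,0,0,0,0],[0.01,0,0,0,0],[0.01,0,0,-0.001,0],[0.01,0,0,-0.001,0],[0.01,0,0,0,0],[0.01,0,0,0,0],[0.01,0,0,0,0],[0.01,0,0,0,0],[0.01,0,0,0,0]]'
python3 - <<'E'
from h import *
a=shot('side','s2.png')
o=observe();print({k:np.round(o[k],4).tolist() for k in('clock','ee_pos','tcp_rot','contact_force','moment')})
z=o['ee_pos'][2]-.0485
im=cv2.imread('pics/s2.png');im=cv2.convertScaleAbs(cv2.resize(im[110:230,205:355],(750,600),interpolation=2),alpha=1.4)
y=np.radians(o['tcp_rot'][2]+180);R=np.array([[np.cos(y),-np.sin(y)],[np.sin(y),np.cos(y)]])
pl=[[-.09,-.075],[.09,-.075],[.09,.075],[-.09,.075],[-.09,.015],[-.106,.015],[-.106,-.015],[-.09,-.015]]
def dr(pts,zz,Rr,c,col):
    q=[(proj(a,[*(Rr@p+c),zz])-[110,205]+.5)[::-1]*5 for p in np.array(pts)];cv2.polylines(im,[np.int32(np.round(q))],True,col,1)
dr(pl,z+.028,R,o['ee_pos'][:2],(0,0,255))
S=np.array([.5541,.2260]);y=np.radians(14.55);R2=np.array([[np.cos(y),-np.sin(y)],[np.sin(y),np.cos(y)]])
dr([[-.18,-.115],[.13,-.115],[.13,.115],[-.18,.115]],.07,R2,S,(255,0,0))
cv2.imwrite('pics/m2.png',im)
E
```

```text
clock: 10.03
ee_pos: [0.5455, 0.2237, 0.1551]
tcp_rot: [180.0, -0.1, -165.3]
contact_force: [0.3, 0.3, -7.3]
finger_gap: 0.0137
grip_force: 78.7
clock: 10.87
ee_pos: [0.5459, 0.2238, 0.1545]
tcp_rot: [-180.0, 0.0, -165.3]
contact_force: [-0.0, -0.0, -6.7]
finger_gap: 0.0139
grip_force: 78.8
{'clock': 10.9167, 'ee_pos': [0.5459, 0.2238, 0.1544], 'tcp_rot': [179.9994, 0.0016, -165.3227], 'contact_force': [-0.9694, -0.682, -7.1319], 'moment': [0.006, 0.0031, -0.0335]}
```

View pics/m2.png

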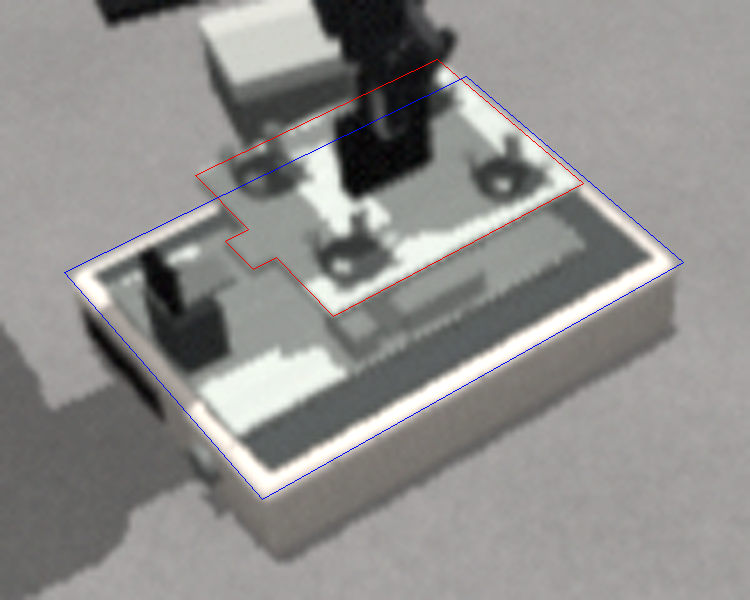

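The overlay shows the hand-held platform matching its predicted outline (tongue at crop (245,250)), level, clear of the bolt. Now lower gently and feel.

```bash
python3 -m creep '[[0.01,0,0,-0.001,0],[0.01,0,0,-0.001,0],[0.01,0,0,-0.001,0],[0.01,0,0,-0.001,0],[0.01,0,0,-0.001,0],[0.01,0,0,-0.001,0],[0.01,0,0,0,0],[0.01,0,0,0,0],[0.01,0,0,0,0],[0.01,0,0,0,0]]'; python3 -m creep '[[0.01,0,0,-0.0005,0],[0.01,0,0,-0.0005,0],[0.01,0,0,0,0],[0.01,0,0,0,0],[0.01,0,0,0,0],[0.01,0,0,0,0],[0.01,0,0,0,0],[0.01,0,0,0,0],[0.01,0,0,0,0],[0.01,0,0,0,0]]'; python3 -c "
from cell import observe;o=observe();print(o['moment'],o['contact_force'])"
```

```text
clock: 11.75
ee_pos: [0.5459, 0.2238, 0.1485]
tcp_rot: [-180.0, 0.0, -165.3]
contact_force: [-0.3, -0.2, -7.8]
finger_gap: 0.0138
grip_force: 78.8
clock: 12.58
ee_pos: [0.5459, 0.2238, 0.1475]
tcp_rot: [-180.0, 0.0, -165.3]
contact_force: [0.5, -1.0, -5.9]
finger_gap: 0.0137
grip_force: 78.8
[-0.00808951 -0.03487248  0.00870806] [ 0.49455597 -0.97673861 -5.87112058]
```

```bash
for i in 1 2; do python3 -m creep '[[0.01,0,0,-0.0005,0],[0.01,0,0,-0.0005,0],[0.01,0,0,0,0],[0.01,0,0,0,0],[0.01,0,0,0,0],[0.01,0,0,0,0],[0.01,0,0,0,0],[0.01,0,0,0,0],[0.01,0,0,0,0],[0.01,0,0,0,0]]'; python3 -c "
from cell import observe;o=observe();print(o['moment'],o['contact_force'])"; done
```

```text
clock: 13.42
ee_pos: [0.5458, 0.2238, 0.1464]
tcp_rot: [-180.0, -0.0, -165.3]
contact_force: [-0.5, -0.1, -6.9]
finger_gap: 0.0137
grip_force: 78.9
[-0.00646034  0.12323737  0.07682887] [-0.49013437 -0.14942785 -6.88409833]
clock: 14.25
ee_pos: [0.5459, 0.2238, 0.1455]
tcp_rot: [-180.0, 0.0, -165.3]
contact_force: [-0.1, -0.4, -2.7]
finger_gap: 0.0135
grip_force: 79.3
[-0.09120116  0.3660806   0.004866  ] [-0.06046184 -0.39148837 -2.67966459]
```

Contact at 3 mm above home, on the -x feet, as expected with the +2.5 mm bias. Ease towards -x.

```bash
for i in 1 2; do python3 -m creep '[[0.01,-0.0005,-0.0001,0,0],[0.01,-0.0005,-0.00015,0,0],[0.01,0,0,0,0],[0.01,0,0,0,0],[0.01,0,0,0,0],[0.01,0,0,0,0],[0.01,0,0,0,0],[0.01,0,0,0,0],[0.01,0,0,0,0],[0.01,0,0,0,0]]'; python3 -c "
from cell import observe;o=observe();print(o['moment'],o['contact_force'])"; done
```

```text
clock: 15.08
ee_pos: [0.5448, 0.2236, 0.1453]
tcp_rot: [180.0, -0.0, -165.3]
contact_force: [-1.4, -0.5, -6.7]
finger_gap: 0.0138
grip_force: 78.8
[-0.0238513   0.21351863  0.02017357] [-1.35931687 -0.47536713 -6.72537301]
clock: 15.92
ee_pos: [0.5439, 0.2233, 0.1454]
tcp_rot: [-180.0, 0.0, -165.3]
contact_force: [-1.1, 0.4, -7.3]
finger_gap: 0.014
grip_force: 78.8
[ 0.01212138 -0.04370974 -0.08581169] [-1.12132106  0.43660918 -7.26106233]
```

Contact relieved, so -x is the right direction. Continue down.

```bash
for i in 1 2; do python3 -m creep '[[0.01,0,0,-0.0005,0],[0.01,0,0,-0.0005,0],[0.01,0,0,0,0],[0.01,0,0,0,0],[0.01,0,0,0,0],[0.01,0,0,0,0],[0.01,0,0,0,0],[0.01,0,0,0,0],[0.01,0,0,0,0],[0.01,0,0,0,0]]'; python3 -c "
from cell import observe;o=observe();print(o['moment'],o['contact_force'])"; done
```

```text
clock: 16.75
ee_pos: [0.5438, 0.2233, 0.1444]
tcp_rot: [180.0, -0.0, -165.3]
contact_force: [-0.6, -0.7, -7.0]
finger_gap: 0.014
grip_force: 78.8
[-0.02012146  0.12434709  0.01868785] [-0.61914275 -0.67643724 -7.04610285]
clock: 17.58
ee_pos: [0.5439, 0.2233, 0.1435]
tcp_rot: [-180.0, 0.0, -165.3]
contact_force: [-1.1, -0.4, -3.8]
finger_gap: 0.0137
grip_force: 79.1
[0.02503926 0.3424729  0.02078049] [-1.11634749 -0.37693991 -3.84481751]
```

```bash
python3 -m creep '[[0.01,-0.0004,-0.0001,0,0],[0.01,-0.0004,-0.0001,0,0],[0.01,0,0,0,0],[0.01,0,0,0,0],[0.01,0,0,0,0],[0.01,0,0,0,0],[0.01,0,0,0,0],[0.01,0,0,0,0],[0.01,0,0,0,0],[0.01,0,0,0,0]]'; python3 -c "
from cell import observe;o=observe();print(o['moment'],o['contact_force'])";  python3 -m creep '[[0.01,0,0,-0.0005,0],[0.01,0,0,-0.0003,0],[0.01,0,0,0,0],[0.01,0,0,0,0],[0.01,0,0,0,0],[0.01,0,0,0,0],[0.01,0,0,0,0],[0.01,0,0,0,0],[0.01,0,0,0,0],[0.01,0,0,0,0]]'; python3 -c "
from cell import observe;o=observe();print(o['moment'],o['contact_force'])"
```

```text
clock: 18.42
ee_pos: [0.543, 0.2231, 0.1434]
tcp_rot: [180.0, -0.0, -165.3]
contact_force: [-0.5, 0.3, -6.0]
finger_gap: 0.0137
grip_force: 78.8
[0.16346577 0.15494777 0.04168945] [-0.45943332  0.27314531 -5.96082595]
clock: 19.25
ee_pos: [0.5431, 0.2231, 0.1427]
tcp_rot: [-180.0, 0.0, -165.3]
contact_force: [-1.0, 1.0, -2.9]
finger_gap: 0.0137
grip_force: 79.2
[0.02758491 0.25525039 0.05830538] [-1.02266231  0.99163856 -2.88522299]
```

```bash
python3 -m creep '[[0.01,-0.0005,-0.0001,0,0],[0.01,0,0,0,0],[0.01,0,0,0,0],[0.01,0,0,0,0],[0.01,0,0,0,0],[0.01,0,0,0,0],[0.01,0,0,0,0],[0.01,0,0,0,0],[0.01,0,0,0,0],[0.01,0,0,0,0]]'; python3 -c "
from cell import observe;o=observe();print(o['moment'],o['contact_force'])";  python3 -m creep '[[0.01,0,0,-0.0005,0],[0.01,0,0,0,0],[0.01,0,0,0,0],[0.01,0,0,0,0],[0.01,0,0,0,0],[0.01,0,0,0,0],[0.01,0,0,0,0],[0.01,0,0,0,0],[0.01,0,0,0,0],[0.01,0,0,0,0]]'; python3 -c "
from cell import observe;o=observe();print(o['moment'],o['contact_force'])"
```

```text
clock: 20.08
ee_pos: [0.5425, 0.223, 0.1426]
tcp_rot: [180.0, -0.0, -165.3]
contact_force: [-0.4, 0.6, -5.9]
finger_gap: 0.014
grip_force: 79.0
[0.11720488 0.1388787  0.00376566] [-0.39596916  0.5948595  -5.93426036]
clock: 20.92
ee_pos: [0.5427, 0.223, 0.1424]
tcp_rot: [-180.0, 0.0, -165.3]
contact_force: [-2.2, 0.2, 1.6]
finger_gap: 0.0137
grip_force: 79.9
[0.0340215  0.36317774 0.03424553] [-2.16210209  0.15957832  1.56453748]
```

```bash
python3 -m creep '[[0.01,-0.0005,-0.0001,0,0],[0.01,0,0,0,0],[0.01,0,0,0,0],[0.01,0,0,0,0],[0.01,0,0,0,0],[0.01,0,0,0,0],[0.01,0,0,0,0],[0.01,0,0,0,0],[0.01,0,0,0,0],[0.01,0,0,0,0]]'; python3 -c "
from cell import observe;o=observe();print(o['moment'],o['contact_force'],o['ee_pos'],o['tcp_rot'])"; python3 -m creep '[[0.01,-0.0005,-0.0001,0,0],[0.01,0,0,0,0],[0.01,0,0,0,0],[0.01,0,0,0,0],[0.01,0,0,0,0],[0.01,0,0,0,0],[0.01,0,0,0,0],[0.01,0,0,0,0],[0.01,0,0,0,0],[0.01,0,0,0,0]]'; python3 -c "
from cell import observe;o=observe();print(o['moment'],o['contact_force'],o['ee_pos'],o['tcp_rot'])"; 
```

```text
clock: 21.75
ee_pos: [0.5423, 0.223, 0.1422]
tcp_rot: [-180.0, 0.0, -165.3]
contact_force: [1.2, 0.7, 2.2]
finger_gap: 0.0137
grip_force: 79.9
[ 0.10636588 -0.13547511  0.02600014] [1.22491428 0.67814405 2.24146234] [0.54225524 0.22296074 0.14224287] [-1.79996650e+02  3.33575450e-02 -1.65319682e+02]
clock: 22.58
ee_pos: [0.5419, 0.2229, 0.1423]
tcp_rot: [180.0, 0.1, -165.3]
contact_force: [4.5, 2.0, 1.0]
finger_gap: 0.0139
grip_force: 79.8
[ 0.3912198  -0.89865968  0.01961531] [4.52304176 2.03646838 0.98117426] [0.54193841 0.22293087 0.14226297] [ 1.79998757e+02  6.18108951e-02 -1.65322911e+02]
```

Lateral force changes sign, so the seats are centred between these two steps. Step back by 0.6 mm, load slightly, check.

```bash
python3 -m creep '[[0.01,0.0006,0.0001,0,0],[0.01,0,0,0,0],[0.01,0,0,0,0],[0.01,0,0,-0.0003,0],[0.01,0,0,0,0],[0.01,0,0,0,0],[0.01,0,0,0,0],[0.01,0,0,0,0],[0.01,0,0,0,0],[0.01,0,0,0,0]]'; python3 -c "
from cell import observe;o=observe();print(o['moment'],o['contact_force'],o['ee_pos'],o['tcp_rot'])"
python3 - <<'E'
from h import *
a=shot('side','s3.png');o=observe();z=o['ee_pos'][2]-.0485
im=cv2.imread('pics/s3.png');im=cv2.convertScaleAbs(cv2.resize(im[110:230,205:355],(750,600),interpolation=2),alpha=1.4)
y=np.radians(14.6);R=np.array([[np.cos(y),-np.sin(y)],[np.sin(y),np.cos(y)]])
pl=[[-.09,-.075],[.09,-.075],[.09,.075],[-.09,.075],[-.09,.015],[-.106,.015],[-.106,-.015],[-.09,-.015]]
q=[(proj(a,[*(R@p+o['ee_pos'][:2]),z+.028])-[110,205]+.5)[::-1]*5 for p in np.array(pl)];cv2.polylines(im,[np.int32(np.round(q))],True,(0,0,255),1)
cv2.imwrite('pics/m3.png',im)
E
```

```text
clock: 23.42
ee_pos: [0.5421, 0.223, 0.1422]
tcp_rot: [-180.0, 0.0, -165.3]
contact_force: [1.9, 0.4, 4.4]
finger_gap: 0.0132
grip_force: 80.4
[ 0.30546438 -0.29782431 -0.02420153] [1.92767075 0.44617339 4.38876163] [0.54212651 0.22296624 0.14217186] [-1.79998437e+02  1.79859637e-02 -1.65316690e+02]
```

View pics/m3.png

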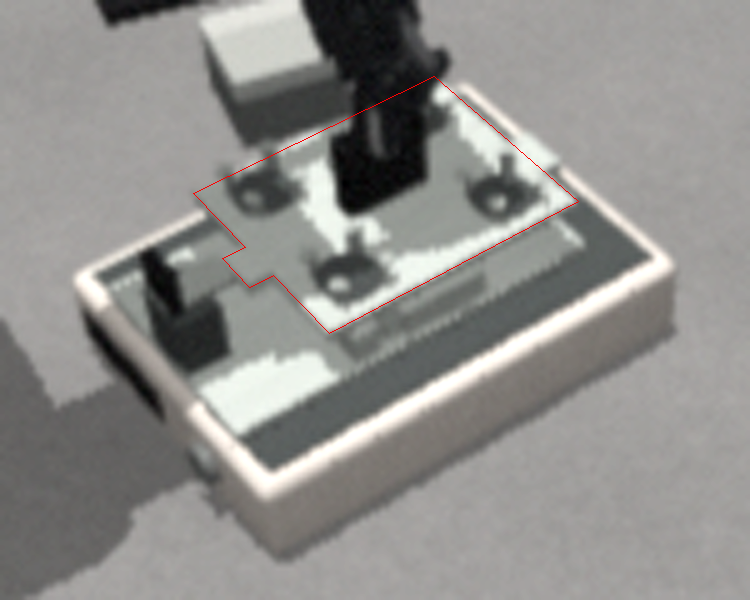

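The platform sits on the carriage with the outline matching; TCP z is 0.1422 against 0.1423 expected for home, and the lateral force is small. Unload slightly, release and rise.

```bash
python3 -m creep '[[0.01,0,0,0.0005,0],[0.01,0,0,0,0],[0.016,0,0,0,0],[0.02,0,0,0,0],[0.03,0,0,0,0],[0.04,0,0,0,0],[0.05,0,0,0,0],[0.05,0,0,0,0],[0.05,0,0,0,0],[0.05,0,0,0,0]]' ; python3 -m creep '[[0.05,0,0,0.003,0],[0.05,0,0,0.005,0],[0.05,0,0,0.01,0],[0.05,0,0,0.02,0],[0.05,0,0,0.02,0],[0.05,0,0,0.015,0],[0.05,0,0,0,0],[0,-0.015,-0.004,0,0],[0,-0.02,-0.0052,0,0],[0,-0.02,-0.0052,0,0]]'; python3 -m creep '[[0,-0.02,-0.0052,0,0],[0,-0.02,-0.0052,0,0],[0,-0.02,-0.0052,0,0],[0,-0.02,-0.0052,0,0],[0,-0.02,-0.0052,0,0],[0,-0.016,-0.0044,0,0],[0,0,0,0,0],[0,0,0,0,0],[0,0,0,0,0],[0,0,0,0,0]]'
python3 - <<'E'
from h import *
a=shot('side','s4.png');b=shot('top','t4.png');print(observe()['contact_force'])
z=.0938
for n,ps in(('t',[b]),('s',[a])):
    v,f=fit(ps,PLATE,[.5415,.2228,.254],z=z,off=.003);print(n,(v*[1000,1000,57.2958]).round(1),round(f,1))
x=cv2.resize(a['color'][110:230,205:325],(400,400),interpolation=2);y=cv2.resize(b['color'][150:270,195:315],(400,400),interpolation=2)
cv2.imwrite('pics/m4.png',cv2.convertScaleAbs(np.hstack([x,y])[:,:,::-1],alpha=1.4))
E
```

```text
clock: 24.3
ee_pos: [0.5421, 0.2229, 0.1423]
tcp_rot: [-180.0, -0.0, -165.3]
contact_force: [0.4, 0.7, -0.3]
finger_gap: 0.0496
grip_force: 0.0
clock: 25.13
ee_pos: [0.4863, 0.2083, 0.2148]
tcp_rot: [180.0, -0.0, -165.3]
contact_force: [0.7, -0.7, 1.3]
finger_gap: 0.0144
grip_force: 0.0
clock: 25.97
ee_pos: [0.372, 0.1783, 0.2152]
tcp_rot: [-180.0, 0.0, -165.3]
contact_force: [-0.8, -0.3, -0.1]
finger_gap: 0.0001
grip_force: 0.0
[-1.19787521 -0.0573763  -0.21737396]
t [544.  225.   14.4] -23.6
s [542.3 224.6  14.8] -34.3
```

View pics/m4.png

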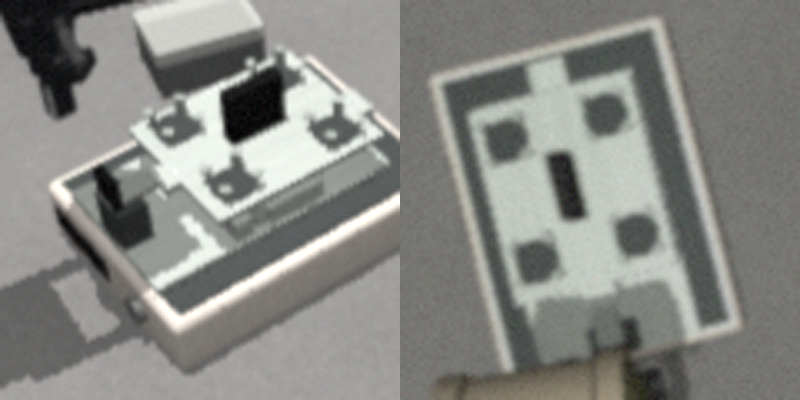

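The side view (left half) shows the platform level on the carriage. The top view shows it parallel to the housing, with the handle at (185,565). Now go down behind the tab and push the bolt.

```bash
python3 -m creep '[[0,-0.005,-0.001,0,0],[0,-0.005,-0.001,-0.005,0],[0,0,0,-0.015,0],[0,0,0,-0.02,0],[0,0,0,-0.02,0],[0,0,0,-0.015,0],[0,0,0,-0.004,0],[0,0,0,0,0],[0,0,0,0,0],[0,0,0,0,0]]'; python3 -m creep '[[0,0.002,0.0005,0,0],[0,0.002,0.0005,0,0],[0,0.002,0.0005,0,0],[0,0.002,0.0005,0,0],[0,0.002,0.0005,0,0],[0,0.002,0.0005,0,0],[0,0.002,0.0005,0,0],[0,0.001,0.0003,0,0],[0,0,0,0,0],[0,0,0,0,0]]'; python3 -m creep '[[0,0.001,0.0003,0,0],[0,0.001,0.0003,0,0],[0,0.001,0.0002,0,0],[0,0.001,0.0003,0,0],[0,0.001,0.0002,0,0],[0,0.001,0.0003,0,0],[0,0,0,0,0],[0,0,0,0,0],[0,0,0,0,0],[0,0,0,0,0]]'
```

```text
clock: 26.9
ee_pos: [0.3616, 0.1762, 0.1371]
tcp_rot: [-180.0, 0.1, -165.3]
contact_force: [0.8, 0.3, 0.7]
finger_gap: 0.0
grip_force: 0.0
clock: 27.73
ee_pos: [0.3761, 0.18, 0.1363]
tcp_rot: [180.0, -0.0, -165.3]
contact_force: [-0.5, -0.2, -0.6]
finger_gap: -0.0003
grip_force: 0.0
clock: 28.57
ee_pos: [0.3821, 0.1815, 0.1363]
tcp_rot: [-180.0, -0.0, -165.3]
contact_force: [0.5, -0.2, 0.1]
finger_gap: -0.0002
grip_force: 0.0
```

```bash
for i in 1 2 3; do python3 -m creep '[[0,0.001,0.0003,0,0],[0,0.001,0.0003,0,0],[0,0.001,0.0002,0,0],[0,0.001,0.0003,0,0],[0,0.001,0.0002,0,0],[0,0.001,0.0003,0,0],[0,0,0,0,0],[0,0,0,0,0],[0,0,0,0,0],[0,0,0,0,0]]' | egrep 'ee|cont'; done
```

```text
ee_pos: [0.3881, 0.1831, 0.1363]
contact_force: [0.0, 0.8, -1.0]
ee_pos: [0.3941, 0.1847, 0.1363]
contact_force: [1.1, 0.1, -0.3]
ee_pos: [0.4001, 0.1863, 0.1363]
contact_force: [0.4, 0.0, 0.0]
```

```bash
python3 -m creep '[[0,0,0,0,0],[0,0,0,0,0],[0,0,0,0,0],[0,0,0,0,0],[0,0,0,0,0],[0,0,0,0,0],[0,0,0,0,0],[0,0.0005,0.0001,0,0],[0,0.0005,0.0001,0,0],[0,0.0005,0.0001,0,0]]' | egrep 'ee|cont';python3 -m creep '[[0,0,0,0,0],[0,0,0,0,0],[0,0,0,0,0],[0,0,0,0,0],[0,0,0,0,0],[0,0,0,0,0],[0,0,0,0,0],[0,0.0005,0.0001,0,0],[0,0.0005,0.0001,0,0],[0,0.0005,0.0001,0,0]]' | egrep 'ee|cont'
python3 - <<'E'
from h import *
a=shot('side','s5.png')
im0=cv2.imread('pics/s4.png').astype(int).mean(2);im=cv2.imread('pics/s5.png').astype(int).mean(2)
for i in (im0,im): 
    print('\n'.join(' '.join('%3d'%v for v in r) for r in i[155:185:1,225:262:2]));print()
E
```

```text
ee_pos: [0.4017, 0.1867, 0.1363]
contact_force: [0.1, -0.0, 0.7]
ee_pos: [0.4032, 0.1869, 0.1363]
contact_force: [-0.2, 0.1, -0.5]
115 117 117 115 115 117 131 155 145  83  64  66 101 167 171 169 168 170 171
113 117 114 115 119 130 155 144  83  66  68  79  90 149 171 169 171 170 172
116 115 115 117 131 155 145  82  67  71 103 101 102 109 170 169 171 171 171
115 115 117 131 154 140  83  65  68 105 147 113 106  98 157 170 170 170 172
115 118 132 156 138  62  64  68  99 145 166 112 106 123 151 174 171 172 173
117 132 158 143  57  21  56  79 119 146 149 109 104 137 169 174 176 172 172
130 158 147  83  24  14  45  95 109 112 109  95  95 120 172 171 180 171 171
156 145  84  66  29  14  29  92 104 101  96  93  89 111 168 172 176 171 169
147  84  65  67  39  11  18  60  92  95  92  92  92 101 153 173 171 170 171
 85  67  67  78  71   6  15  30  80  93  93  92  94  87 122 171 165 154 171
 72  68  78  97  93  11  14  19  86  92  92  92  92  80 102 164 135 109 168
102  78  97 106  92  14  10  12  83  92  91  90  82  88 104 132  89  91 148
148  99 106 106  86  26   9   8  71  93  90  83  79 109 1
[... 2891 characters left out ...]
 106 108 109 107
 29  88 161 175 121  83  24  25  27  27  26  29  38 104 107 108 108 108 108
 14  72 145 177 121  76  28  25  28  28  28  27  35 103 108 107 108 108 107
 10  44 117 168 152  95  31  24  26  25  27  25  31 102 108 108 107 107 107
 26  25  83 149 177 138  48  26  28  27  27  29  31  94 107 108 108 107 109
 48  12  50 121 172 168  70  29  28  27  28  26  34  86 107 106 107 108 108
 66  16  27  88 158 173  94  41  27  30  27  33  57  96 106 107 108 110 108
 74  31  12  53 131 168 119  58  28  28  32  56  90 106 106 107 109 109 109
 88  49  15  31  98 161 144  78  45  30  55  90 105 107 107 109 109 109 107
105  68  27  12  70 140 163 102  66  58  88 105 105 107 108 108 108 108 106
```

```bash
python3 - <<'E'
from h import *
a=shot('side');o=observe();print(o['ee_pos'],o['q'].round(1))
S=np.array([.5541,.2260]);y=np.radians(14.55);R=np.array([[np.cos(y),-np.sin(y)],[np.sin(y),np.cos(y)]])
print('TCP in shaker',R.T@(o['ee_pos'][:2]-S)*1000,'proj',proj(a,o['ee_pos']))
for nm,x in (('back',-.1687),('front',-.1587)):
    for yy in(-.015,.015):
        for z in (.124,.158): print(nm,yy,z,proj(a,[*(S+R@[x,yy]),z]).round(1))
b=cams.look_for(a,'bolt');print(b)
c=cv2.resize(a['color'][100:220,200:320],(600,600),interpolation=2)
cv2.imwrite('pics/m5.png',cv2.convertScaleAbs(c[:,:,::-1],alpha=1.4))
E
```

```text
[0.40325559 0.18694649 0.13631832] [  9.5  15.6  97.   -0.   67.3 -95.1]
TCP in shaker [-1.55817852e+02  9.48389468e-02] proj [165.98551435 239.76792705]
back -0.015 0.124 [174.  239.2]
back -0.015 0.158 [165.5 237.4]
back 0.015 0.124 [168.1 233.9]
back 0.015 0.158 [159.6 232. ]
front -0.015 0.124 [172.4 242.2]
front -0.015 0.158 [163.9 240.5]
front 0.015 0.124 [166.6 236.9]
front 0.015 0.158 [158.1 235. ]
[{'centre': [167.2, 243.0], 'confidence': 0.59}]
```

View pics/m5.png

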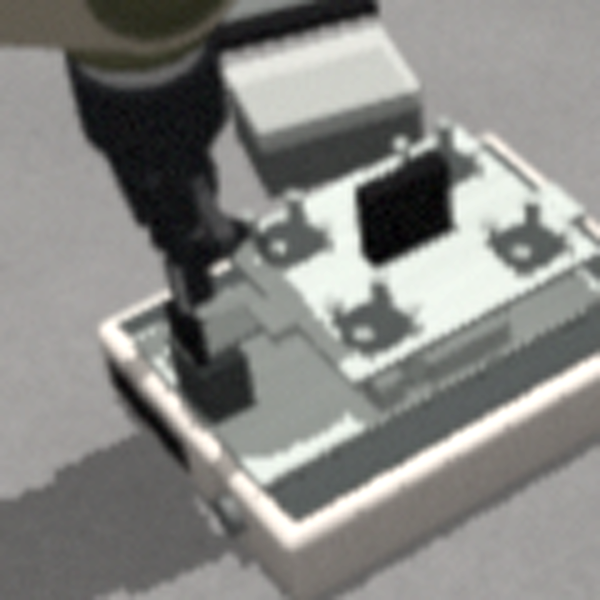

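```bash
python3 - <<'E'
from h import *
a=shot('side');b=shot('top')
print('s4 TCP proj',proj(a,[.372,.1783,.2152]),'+10mm up',proj(a,[.372,.1783,.2252]))
im=cv2.imread('pics/s4.png').mean(2).astype(int)
print('\n'.join(str(r)+': '+' '.join('%3d'%v for v in im[r,208:240]) for r in range(128,156,2)))
S=np.array([.5541,.2260]);y=np.radians(14.55);R=np.array([[np.cos(y),-np.sin(y)],[np.sin(y),np.cos(y)]])
for x,yy,z in [(-.1687,.015,.158),(-.1687,-.015,.158),(-.1587,.015,.158),(-.1587,-.015,.158)]: print('top tab',proj(b,[*(S+R@[x,yy]),z]).round(1))
im=cv2.imread('pics/t0.png').mean(2).astype(int)
print('cols',list(range(246,276)));print('\n'.join(str(r)+': '+' '.join('%3d'%v for v in im[r,246:276]) for r in range(236,268)))
E
```

```text
s4 TCP proj [150.41050349 224.94183877] +10mm up [147.62138738 224.26724117]
128: 111 112 109 107  97  60  23   9  14  15  16  14  18  30  36  27  26  23  33  46  46  42  34  26  22  55 100 114 114 115 112 114
130: 113 111 111 109 107  94  38  16  16  10  15  16  19  13  16  20  20  17  18  21  31  25  21  24  56  98 112 115 114 113 113 114
132: 111 113 110 111 111 107  90  61  38  16  11  15  11  14  11  14  14  14  14  16  21  22  28  64  98 113 114 115 114 114 113 112
134: 112 111 113 114 112 113 113 106  82  32  16  13  14  15  12  12  14  12  19  32  47  58  87 110 115 115 115 115 115 116 114 113
136: 113 113 112 112 113 112 112 110  95  52  41  42  25  14  13   9  17  21  52  99 110 111 112 114 114 114 115 113 113 114 115 115
138: 115 114 113 113 113 113 113 111 105  79  51  56  45  16  16  15  18  14  43  87 112 112 114 115 116 114 113 114 114 114 115 113
140: 112 113 113 114 115 114 114 114 112 101  55  55  56  35  15  18  14  14  24  63 105 111 112 114 114 113 114 115 115 116 115 115
142: 113 113 112 113 114 113 112 112 113 107  80  54  58  46  24  17  15  15  24  52  97 112
[... 4382 characters left out ...]
 77  77  83  79  83  80  79  80  78  78  80  80  81  80  82  80  79  81  79
263:  76  74  73  72  76  76  77  80  80  80  80  82  79  81  80  81  82  81  82  80  79  80  79  79  82  77  79  80  81  80
264:  76  74  77  78  81  80  81  82  77  84  81  78  78  76  81  77  82  79  82  81  79  77  83  78  79  76  80  79  83  81
265:  79  80  81  79  81  84  83  78  80  79  81  81  79  76  79  80  81  79  78  80  80  82  80  83  80  79  83  79  81  81
266:  81  80  82  84  80  81  84  79  79  81  80  78  76  76  76  80  79  80  80  80  82  79  81  82  80  77  79  79  81  84
267:  83  79  79  80  82  81  81  79  78  80  75  80  80  77  78  78  76  79  77  82  82  80  78  80  81  76  77  79  80  80
```

The side view shows the shut fingers ending at the tab's top edge (crop (300,190)). The tab itself has not moved. The real finger ends sit about 20 mm higher than the TCP reading, so I passed just over the tab. Back off and come in lower.

```bash
python3 -m creep '[[0,0,0,0.01,0],[0,0,0,0.015,0],[0,0,0,0.015,0],[0,-0.02,-0.0052,0,0],[0,-0.02,-0.0052,0,0],[0,-0.005,-0.0013,0,0],[0,0,0,-0.02,0],[0,0,0,-0.02,0],[0,0,0,-0.015,0],[0,0,0,-0.008,0]]'; python3 -m creep '[[0,0,0,-0.002,0],[0,0,0,0,0],[0,0.002,0.0005,0,0],[0,0.002,0.0005,0,0],[0,0.002,0.0005,0,0],[0,0.002,0.0005,0,0],[0,0.002,0.0005,0,0],[0,0.002,0.0005,0,0],[0,0,0,0,0],[0,0,0,0,0]]'; python3 -m creep '[[0,0,0,0,0],[0,0,0,0,0],[0,0,0,0,0],[0,0,0,0,0],[0,0.001,0.0003,0,0],[0,0.001,0.0003,0,0],[0,0.001,0.0002,0,0],[0,0.001,0.0003,0,0],[0,0.001,0.0002,0,0],[0,0.001,0.0003,0,0]]' | egrep 'ee|cont'
```

```text
clock: 33.82
ee_pos: [0.3579, 0.1752, 0.1119]
tcp_rot: [180.0, -0.1, -165.3]
contact_force: [-0.5, 0.3, -0.8]
finger_gap: -0.0001
grip_force: 0.0
clock: 34.65
ee_pos: [0.3702, 0.1782, 0.1113]
tcp_rot: [-180.0, -0.0, -165.3]
contact_force: [-0.2, 0.0, 0.3]
finger_gap: -0.0001
grip_force: 0.0
ee_pos: [0.3763, 0.1799, 0.1113]
contact_force: [-0.0, -0.0, -1.4]
```

```bash
for i in 1 2; do python3 -m creep '[[0,0,0,0,0],[0,0,0,0,0],[0,0,0,0,0],[0,0,0,0,0],[0,0.001,0.0003,0,0],[0,0.001,0.0003,0,0],[0,0.001,0.0002,0,0],[0,0.001,0.0003,0,0],[0,0.001,0.0002,0,0],[0,0.001,0.0003,0,0]]' | egrep 'ee|cont'; done
```

```text
ee_pos: [0.3818, 0.1814, 0.1113]
contact_force: [-2.8, -1.2, 2.8]
ee_pos: [0.3882, 0.1831, 0.1113]
contact_force: [-2.5, -1.3, 1.0]
```

Contact with about 3 N: the bolt slides.

```bash
python3 -m creep '[[0,0,0,0,0],[0,0,0,0,0],[0,0,0,0,0],[0,0,0,0,0],[0,0.001,0.0003,0,0],[0,0.001,0.0003,0,0],[0,0.001,0.0002,0,0],[0,0.001,0.0003,0,0],[0,0.001,0.0002,0,0],[0,0.001,0.0003,0,0]]' | egrep 'ee|cont';  python3 -m creep '[[0,0,0,0,0],[0,0,0,0,0],[0,0,0,0,0],[0,0,0,0,0],[0,0,0,0,0],[0,0,0,0,0],[0,0.0005,0.0001,0,0],[0,0.0005,0.0001,0,0],[0,0.0005,0.0002,0,0],[0,0.0005,0.0001,0,0]]' | egrep 'ee|cont'
```

```text
ee_pos: [0.3943, 0.1846, 0.1113]
contact_force: [-2.2, -1.8, 1.7]
ee_pos: [0.396, 0.1851, 0.1114]
contact_force: [-3.1, -0.1, 3.3]
```

```bash
python3 -m creep '[[0,0,0,0,0],[0,0,0,0,0],[0,0,0,0,0],[0,0,0,0,0],[0,0,0,0,0],[0,0,0,0,0],[0,0.0005,0.0001,0,0],[0,0.0005,0.0001,0,0],[0,0.0005,0.0002,0,0],[0,0.0005,0.0001,0,0]]' | egrep 'ee|cont'
```

```text
ee_pos: [0.3982, 0.1857, 0.1113]
contact_force: [-3.1, 0.3, 2.8]
```

```bash
for i in 1 2; do python3 -m creep '[[0,0,0,0,0],[0,0,0,0,0],[0,0,0,0,0],[0,0,0,0,0],[0,0,0,0,0],[0,0,0,0,0],[0,0,0,0,0],[0,0,0,0,0],[0,0.0005,0.0001,0,0],[0,0.0005,0.0002,0,0]]' | egrep 'ee|cont';done
```

```text
ee_pos: [0.3983, 0.1856, 0.1113]
contact_force: [-7.1, -2.7, 6.0]
ee_pos: [0.3983, 0.1857, 0.1113]
contact_force: [-12.6, -5.0, 9.6]
```

Hard stop at 13 N after about 20 mm of travel: the bolt is home. Back off, rise and check.

```bash
python3 -m creep '[[0,-0.002,-0.0005,0,0],[0,-0.008,-0.002,0,0],[0,-0.015,-0.004,0,0],[0,-0.015,-0.004,0,0],[0,0,0,0.02,0],[0,0,0,0.03,0],[0,0,0,0.03,0],[0,-0.01,0.03,0.03,0],[0,-0.01,0.035,0.02,0],[0,0,0.035,0.02,0]]'; python3 -m creep '[[0,0,0.035,0,0],[0,0,0.035,0,0],[0,0,0.035,0,0],[0,0,0.035,0,0],[0,0,0.035,0,0],[0,0,0.03,0,0],[0,0,0,0,0],[0,0,0,0,0],[0,0,0,0,0],[0,0,0,0,0]]'
python3 - <<'E'
from h import *
a=shot('side','s6.png');b=shot('top','t6.png');o=observe();print(o['clock'],o['contact_force'])
for n,ps in(('t',[b]),('s',[a])):
    v,f=fit(ps,PLATE,[.5425,.2238,.254],z=.0938,off=.003);print(n,(v*[1000,1000,57.2958]).round(1),round(f,1))
TAB=outline([[-.1687,-.015],[-.1587,-.015],[-.1587,.015],[-.1687,.015]],.158)
S=np.array([.5541,.2260]);y=np.radians(14.55);R=np.array([[np.cos(y),-np.sin(y)],[np.sin(y),np.cos(y)]])
for fn in('t0','t6','s4','s6'):
    im=cv2.imread(f'pics/{fn}.png').mean(2);p=b if fn[0]=='t' else a
    xs=np.arange(-.185,-.115,.004);pr=[]
    for x in xs:
        v=[]
        for yy in np.linspace(-.01,.01,5):
            q=proj(p,[*(S+R@[x,yy]),.155]);v.append(map_coordinates(im,[[q[0]],[q[1]]],order=1)[0])
        pr.append(int(np.mean(v)))
    print(fn,list(zip((xs*1000).round().astype(int).tolist(),pr)))
E
```

```text
clock: 42.15
ee_pos: [0.3392, 0.2752, 0.262]
tcp_rot: [180.0, 0.1, -165.4]
contact_force: [1.0, -0.4, -0.1]
finger_gap: 0.0
grip_force: 0.0
clock: 42.98
ee_pos: [0.3407, 0.4785, 0.2603]
tcp_rot: [180.0, 0.0, -165.4]
contact_force: [-0.5, 0.3, -0.8]
finger_gap: 0.0
grip_force: 0.0
43.0833 [ 0.16507681 -0.13456626 -0.27792551]
t [543.5 225.3  13.2] -15.6
s [541.7 224.5  15. ] -26.1
t0 [(-185, 80), (-181, 79), (-177, 74), (-173, 88), (-169, 89), (-165, 54), (-161, 38), (-157, 66), (-153, 99), (-149, 109), (-145, 108), (-141, 110), (-137, 115), (-133, 118), (-129, 120), (-125, 117), (-121, 119), (-117, 132)]
t6 [(-185, 83), (-181, 81), (-177, 76), (-173, 95), (-169, 112), (-165, 84), (-161, 61), (-157, 57), (-153, 56), (-149, 44), (-145, 36), (-141, 46), (-137, 88), (-133, 116), (-129, 123), (-125, 124), (-121, 123), (-117, 124)]
s4 [(-185, 90), (-181, 86), (-177, 72), (-173, 38), (-169, 15), (-165, 14), (-161, 30), (-157, 70), (-153, 87), (-149, 93), (-145, 105), (-141, 113), (-137, 117), (-133, 108), (-129, 94), (-125, 90), (-121, 93), (-117, 144)]
s6 [(-185, 127), (-181, 121), (-177, 118), (-173, 119), (-169, 117), (-165, 118), (-161, 116), (-157, 83), (-153, 35), (-149, 16), (-145, 23), (-141, 50), (-137, 103), (-133, 115), (-129, 97), (-125, 91), (-121, 93), (-117, 142)]
```

Both views show the tab moved about 19–20 mm, so the bolt is home. The platform is still in its seat and nothing touches the robot. Hand in.

```bash
python3 -c "
from cell import ticket;print(ticket.finish_job())"
```

```text
the job is handed in; nothing more can be done
None
```

I seated the platform in the cone, groove and flat, pushed the bolt about 20 mm to its stop over the tongue, and handed the job in at about 43 s with the arm clear.

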